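# Dial open the block lock and present it by its shackle

### The arm

A 6-joint arm with a two-finger parallel gripper is mounted at the origin on a cart in front of the work surface, level with it; the furniture and walls round the work are solid. World frame = base frame: x ahead of the robot, y to its left, z up, the work surface at z = 0. Lengths are in m, angles in rad, forces in N, time in s.
With the tool pointing down it reaches from about 0.35 to 0.725 m from the base axis. Payload 4.3 kg.
Tool frame: the origin (TCP) lies between the finger pads, 19 mm behind the fingertips; this is the grasp point; z points along the fingers, y is the line along which they close (so a half turn about z gives the same grasp; the last joint's range is limited). The gripper opens to 85 mm and grips with 20 to 120 N. Pads are 22 mm wide; open, the fingers measure 114 mm over their backs; the gripper's body (76 mm by 85 mm) begins 54 mm behind the grasp point. The pads swing forward as they close: fully open they stand 13 mm farther back than shut.
Start: joints at [-1.284, 0.377, 0.081, 1.274, 0, 1.46], TCP at [0.222, -0.53, 0.25] pointing down, gripper open.
Joint ranges: [-2.72, 2.72], [-0.84, 1.66], [-1.02, 1.22], [-1.77, 2.12], [-1.37, 1.28], [-3.14, 3.14]. Speed limits (rad/s): [2.57, 2.57, 3.14, 3.14, 3.14, 3.14].

### API

Orientations are given as [roll, pitch, yaw] about the fixed x, y, z axes, in that order (R = Rz(yaw) Ry(pitch) Rx(roll)).
In Python, from cell import manip, optics gives the robot as it stands.
- The arm moves only by the tool drive_tool, never from a script. Its argument "moves" is a list of rows, each an object with "offset": the shift along the world's x, y, z in cm, a list of three; "delta_rot": the turn, a rotation vector about the world's x, y, z in rad, a list of three; "hand": the opening, from 0 (shut) to 1 (fully open). In form: [{"offset": [tx, ty, tz], "delta_rot": [rx, ry, rz], "hand": hand}, ...]. A call has 1 to 20 rows; each row is the pose to reach, as a shift and turn from the pose commanded when the call began; what a row does not reach only later rows make up. A row lasts 1/8 s, in which the tool goes at most 62.5 mm and 10.7 degrees, less where a joint would pass 70% of its speed; a pose out of reach is approached as far as the arm can. A call with a gripper value outside its range is refused whole. The fingers move at their own pace and stop on an object; "force" is the grip in N (left out, the last holds). Time passes only in rows, so rows that repeat a pose let the fingers close. It gives the time, the measured TCP pose, the force, the opening and the grip force at its end, in the units of the state.
- manip.observe(): the state, without advancing time (a new reading comes with each control period).
- optics.get_image(name): name is "scene" or "top"; returns a dict with "img" (420x560x3 uint8, red, green, blue), "intrinsics" (3x3 intrinsics, pixels), "pose" (4x4, takes a point from camera to world coordinates). Camera axes: x right, y down, z forward; pixel columns grow to the right and rows downward; lengths in m; the calibration is good to about 2 mm. A picture is of the moment at which its call begins. There is no depth.
- manip.sign_off(): hands the job in; it is judged then, once.
The state is a dict: "t": time; "q": joint angles; "joint_velocities": joint speeds; "joint_torque": joint torques, N m; "eef_pos": TCP position; "orientation": TCP orientation; "wrist_force": force on the tool from outside, world axes, zero at the start; "torque": the same for the moment, N m; "width": finger opening in m; "grasp_force": force on a finger pad.
Only numpy, scipy, OpenCV 4.12 (cv2) and the standard library are available. Lean on these libraries where they do the work, as an engineer would, in place of code of your own. Each camera call takes 0.05 s, during which the arm holds its last target. There are 200 camera calls.

### The job

The blue-topped combination lock sits shut in its grey bench holder. Turn its dial clockwise, over its clicks, until the white pointer rests at the red index mark, then pull the shackle straight up to its stop while the lock still sits in the holder, and finally lift the opened lock out by its shackle. Finish holding it up, level and still, with its underside at least 10 cm above the bench: do not put it down or let go; leave the two bottles and the solder spool undisturbed.

Things in the scene. Friction and masses are not known exactly. Their poses are not given: they have to be found in the camera images.
- holder: grey steel holder fixed to the bench: 158 x 90 mm plate 8 mm thick with a rim to 20 mm height that makes a 136 x 68 mm pocket with its floor at 8 mm; mounting ears make it 198 mm long. Origin: centre of its underside; x along its length, z up. The lock lies in it the same way round
- lock: loose combination lock of steel plates with a blue top, a block 132 x 66 x 44 mm (x, y, z), about 0.55 kg with dial and shackle (varies), its weight under the shackle. Origin: centre of its underside, z up. The dial stands on its top at x = -36 mm, the shackle at x = +36 mm. It sits in the pocket with 1 to 2 mm of play, which keeps it from turning
- dial (a joint): dial angle in rad, growing counterclockwise seen from above; 0 = white pointer at the red index, where the shackle is free (within 0.2 rad). Starts between 0.9 and 2.3, so turn clockwise; stops at -0.7 and 2.8. It clicks into a notch every 30 degrees (0.524 rad), settles in the nearest notch when let go, and takes about 0.1 N m to turn
- dial_grip (a point): on the axis of the black round dial (44 mm across, its side from 2.5 to 26 mm above the lock's top), 22 mm above the lock's top: here the fingertips of a TCP just clear the lock. Turns with the dial, -x along the white pointer. Open the fingers to no more than about 75 mm, for the shackle stands 72 mm from the axis
- dial_mark (a point): outer end of the white pointer line on top of the dial, 20 mm from the dial's axis
- index_mark (a point): the red index mark on the lock's top, beside the dial at the lock's -x end
- shackle (a joint): how far the shackle is pulled up, in m: 0 shut, 0.024 at its stop. Slides straight up with about 2 N of friction and stays where it is left; with the dial off its notch it is caught after about 3 mm and the whole lock would come up with it
- shackle_grip (a point): middle of the shackle's blue crossbar, a flat-sided bar 10 mm wide (x) x 34 mm long (y) x 12 mm high, between two 10 mm steel legs 36 mm apart in y; 46 mm above the lock's top when shut. Same axes as the lock: grip across the bar, closing along the lock's x
- flux_bottle: white dropper bottle, 35 mm diameter, 90 mm high, standing to the +y side of the holder; origin at the centre of its underside; leave alone
- glue_bottle: blue glue bottle with yellow tip, 31 mm diameter, 75 mm high, standing to the -y side of the holder; origin at the centre of its underside; leave alone
- solder_spool: black spool of solder, 55 mm diameter, 33 mm high, standing beyond the holder; origin at the centre of its underside; leave alone
Mind the look-alikes: they are no part of the job. Several things look just like the holder: the one meant starts farthest to the robot's right.

How it is judged:
By the outcome, as a careful person would: the job done as asked, in the order asked, and still so for the second after the job is handed in, while the arm keeps its last pose, push and grip.
It also fails if it takes over 64 s, if anything falls off the work surface, if the arm or the gripper's body presses on something with over 40 N, if the wrist force passes 120 N, or if a joint passes its speed limit or range.

## Working session

There is one attempt and no reset: what is moved stays moved. The work goes in short steps, Python scripts to look and compute and a tool call to move; the robot and the scene stay as the last step left them, time stands still between calls to the robot, and variables do not carry over. Pictures are saved under pics/ and viewed, at most 10 in all, crops included, and the job is handed in when it is done.

Besides the shell and the picture viewer there is one more tool, called after "Emit:" by a JSON object that holds its "name" and its "arguments". drive_tool: Moves the arm, as the interface text tells. Its arguments: {"type":"object","properties":{"moves":{"type":"array","items":{"type":"object","properties":{"offset":{"type":"array","items":{"type":"number"}},"delta_rot":{"type":"array","items":{"type":"number"}},"hand":{"type":"number"}}}},"force":{"type":"number"}},"required":["moves"]}

```bash
mkdir -p pics; cat > h.py <<'E'
import numpy as np, cv2
from cell import manip, optics
def shot(n, f=None):
    d=optics.get_image(n)
    if f: cv2.imwrite('pics/'+f, d['img'][:,:,::-1])
    return d
def ray(d,uv,z):
    K=np.array(d['intrinsics']);T=np.array(d['pose'])
    r=T[:3,:3]@np.linalg.solve(K,[uv[0],uv[1],1.]);o=T[:3,3]
    return o+r*(z-o[2])/r[2]
def proj(d,p):
    K=np.array(d['intrinsics']);T=np.array(d['pose'])
    c=K@(T[:3,:3].T@(np.array(p)-T[:3,3]));return c[:2]/c[2]
E
python3 - <<'E'
from h import *
for n in('top','scene'):
    d=shot(n,n+'1.png');print(n,np.round(d['pose'],3).tolist(),np.round(d['intrinsics'],1).tolist())
print(manip.observe())
E
```

```text
top [[0.015, -0.999, 0.048, 0.477], [-1.0, -0.016, -0.023, 0.056], [0.024, -0.048, -0.999, 0.935], [0.0, 0.0, 0.0, 1.0]] [[386.8, 0.0, 281.5], [0.0, 386.8, 210.4], [0.0, 0.0, 1.0]]
scene [[-0.612, -0.323, 0.722, -0.095], [-0.791, 0.219, -0.572, 0.571], [0.027, -0.921, -0.389, 0.433], [0.0, 0.0, 0.0, 1.0]] [[421.6, 0.0, 276.7], [0.0, 421.6, 204.0], [0.0, 0.0, 1.0]]
{'t': 0.1, 'q': array([-1.28427982e+00,  3.78014024e-01,  7.97619154e-02,  1.27437703e+00,
        4.61728474e-05,  1.46050131e+00]), 'joint_velocities': array([-0.00063059, -0.00167309,  0.00278788,  0.00015629, -0.00129272,
       -0.00044232]), 'joint_torque': array([ 1.54142632e-03, -4.64692712e+01,  2.70582944e+01,  1.20379479e-02,
       -8.65032939e-05,  1.17714802e-05]), 'eef_pos': array([ 0.22209213, -0.52978867,  0.24914148]), 'orientation': array([-3.13977606e+00, -2.47632242e-04,  3.96811254e-01]), 'wrist_force': array([ 1.59841917, -0.63360944, -0.54202261]), 'torque': array([0.02625835, 0.00833229, 0.0060054 ]), 'grasp_force': 0.0, 'width': 0.08530765814195065}
```

View pics/top1.png

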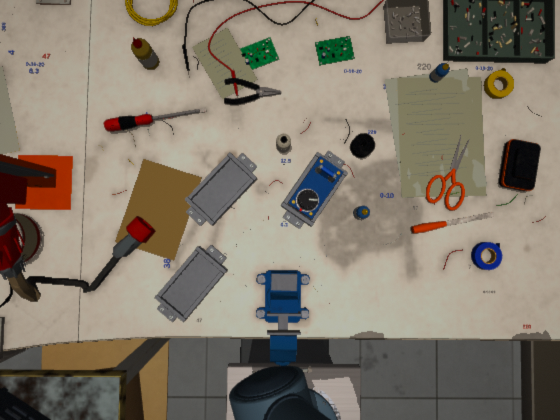

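View pics/scene1.png

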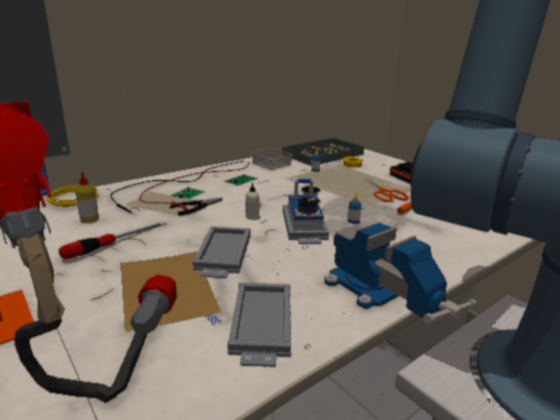

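The holder look-alikes in the top view are at (222,188), empty; (191,284), empty; and (315,188), which holds the blue lock and is farthest right. I choose (315,188). The flux bottle is at (284,142), the glue bottle at (361,212) and the spool at (362,146). There is also a blue vise at (284,295) and a stray blue bottle at (440,72). Next is the close crop and measurement.

```bash
python3 - <<'E'
from h import *
d=shot('top');im=d['img']
c=im[135:240,265:385];cv2.imwrite('pics/crop1.png',cv2.resize(c[:,:,::-1],None,fx=6,fy=5.7,interpolation=cv2.INTER_CUBIC) if 0 else cv2.resize(c[:,:,::-1],None,fx=5.6,fy=5.6,interpolation=cv2.INTER_CUBIC))
hsv=cv2.cvtColor(im,cv2.COLOR_RGB2HSV)
m=np.zeros(im.shape[:2],np.uint8);m[145:232,278:351]=1
blue=((hsv[...,0]>95)&(hsv[...,0]<125)&(hsv[...,1]>110)&(m>0)).astype(np.uint8)
red=(((hsv[...,0]<8)|(hsv[...,0]>172))&(hsv[...,1]>110)&(m>0)).astype(np.uint8)
blk=((hsv[...,2]<50)&(m>0)).astype(np.uint8)
for n,k in(('blue',blue),('red',red),('blk',blk)):
    N,l,s,ce=cv2.connectedComponentsWithStats(k)
    for i in range(1,N):
        if s[i,4]>3:print(n,s[i].tolist(),ce[i].round(1),ray(d,ce[i],.052).round(4))
E
```

```text
blue [289, 156, 54, 63, 1036] [318.3 182.8] [ 0.5848 -0.0484  0.052 ]
red [299, 208, 3, 4, 8] [300.2 209.4] [ 0.523  -0.0077  0.052 ]
blk [316, 168, 6, 5, 22] [318.6 170.2] [ 0.614  -0.0488  0.052 ]
blk [328, 176, 6, 6, 24] [330.3 178.6] [ 0.5951 -0.0761  0.052 ]
blk [298, 190, 20, 20, 274] [306.6 199.8] [ 0.5453 -0.022   0.052 ]
blk [293, 207, 6, 4, 7] [295.4 208.7] [0.5243 0.0034 0.052 ]
blk [300, 212, 6, 4, 8] [302.5 213.5] [ 0.5136 -0.013   0.052 ]
```

View pics/crop1.png

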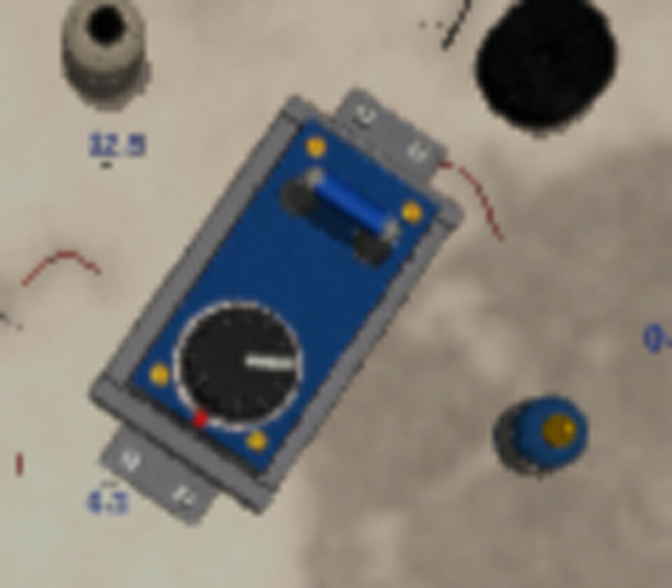

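```bash
cat >> h.py <<'E'
def c2(u,v,s=5.6,o=(265,135)): return ((u+.5)/s-.5+o[0],(v+.5)/s-.5+o[1])
E
python3 - <<'E'
from h import *
d=shot('top');im=d['img']
S=[ray(d,c2(*p),.052)[:2] for p in((316,147),(412,212),(160,374),(257,441))]
ctr=np.mean(S,0);ax=(S[0]+S[1]-S[2]-S[3])/2;yaw=np.arctan2(ax[1],ax[0])
print('ctr',ctr,'yaw',yaw,'lens',np.linalg.norm(ax),np.linalg.norm(S[0]-S[1]))
X=np.array([np.cos(yaw),np.sin(yaw)])
print('dial pred',ctr-.036*X,'shackle pred',ctr+.036*X)
dc=ray(d,c2(238,366),.078)[:2];print('dial meas',dc)
tip=ray(d,c2(294,364),.078)[:2];print('tip',tip,np.linalg.norm(tip-dc))
red=ray(d,c2(200,419),.052)[:2];print('red',red)
print('red in lock', (red-ctr)@X,(red-ctr)@[-X[1],X[0]])
v=tip-dc;print('angle',(np.arctan2(v[1],v[0])-np.arctan2(-X[1],-X[0])+np.pi)%(2*np.pi)-np.pi)
print('shackle meas', ray(d,c2(354,204),.105)[:2])
for n,p,z in(('flux',(105,22),.09),('glue',(560,430),.075),('spool',(548,55),.033)):print(n,ray(d,c2(*p),z)[:2])
print('joint1 to dial',np.arctan2(dc[1],dc[0]),manip.observe()['q'])
# holder yaw from grey? second view check
s=shot('scene','scene2.png')
for z,p in((.078,dc),(.052,red),(.104,ctr+.036*X)):print(proj(s,[*p,z]))
x,y=proj(s,[*ctr,.06]).astype(int);c=s['img'][y-50:y+40,x-50:x+50,::-1];print(x-50,y-50)
cv2.imwrite('pics/scrop.png',cv2.resize(c,None,fx=6,fy=6,interpolation=cv2.INTER_CUBIC))
E
```

```text
ctr [ 0.5751841  -0.04270423] yaw -0.5849697001949923 lens 0.11393182416001524 0.04768952691128512
dial pred [ 0.54516986 -0.02282596] shackle pred [ 0.60519833 -0.0625825 ]
dial meas [ 0.54289543 -0.02080373]
tip [ 0.5440646 -0.0430865] 0.02231342209118286
red [ 0.52292607 -0.00783408]
red in lock -0.06282341560203075 0.00021672283540995668
angle 2.208187553717506
shackle meas [ 0.60433645 -0.0625633 ]
flux [0.67694947 0.03435188]
glue [ 0.51965719 -0.15019544]
spool [ 0.68020529 -0.15444929]
joint1 to dial -0.03830121576394515 [-1.28429068e+00  3.77814067e-01  8.01677142e-02  1.27437925e+00
 -4.92361705e-06  1.46049709e+00]
[307.6126045  200.12667218]
[308.5806099  215.21555489]
[303.93197416 177.83893679]
255 150
```

View pics/scrop.png

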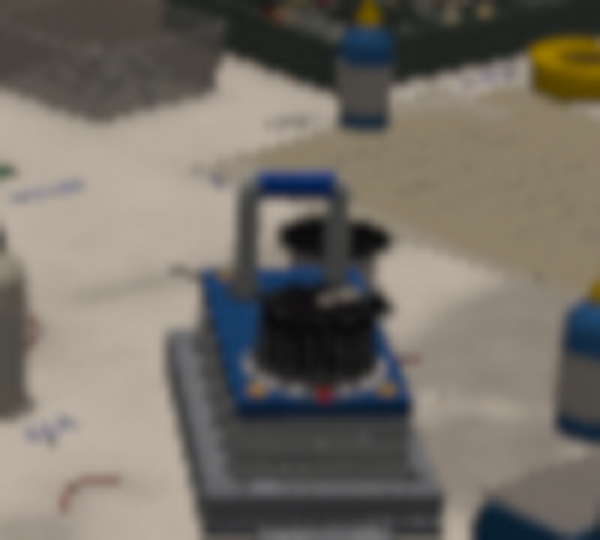

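The crops agree with the choice: blue lock in the rightmost holder. The red index is at crop (200,419), the pointer tip at (294,364), and the dial centre at about (0.545,-0.022). The screw spacing is symmetric, the red mark lies on the lock's axis at -63 mm, and the scene-view projections match. The dial reads about 2.1 rad, which is 4 notches. Moving above the dial.

Emit:
{"name": "drive_tool", "arguments": {"moves": [{"offset":[8,12.7,0],"delta_rot":[0,0,0.5],"hand":0.8},{"offset":[16,25.4,0],"delta_rot":[0,0,1.0],"hand":0.8},{"offset":[24,38,-2],"delta_rot":[0,0,1.5],"hand":0.8},{"offset":[32.3,50.7,-5],"delta_rot":[0,0,2.16],"hand":0.8},{"offset":[32.3,50.7,-5],"delta_rot":[0,0,2.16],"hand":0.8},{"offset":[32.3,50.7,-5],"delta_rot":[0,0,2.16],"hand":0.8},{"offset":[32.3,50.7,-5],"delta_rot":[0,0,2.16],"hand":0.8},{"offset":[32.3,50.7,-5],"delta_rot":[0,0,2.16],"hand":0.8},{"offset":[32.3,50.7,-5],"delta_rot":[0,0,2.16],"hand":0.8},{"offset":[32.3,50.7,-5],"delta_rot":[0,0,2.16],"hand":0.8},{"offset":[32.3,50.7,-5],"delta_rot":[0,0,2.16],"hand":0.8},{"offset":[32.3,50.7,-5],"delta_rot":[0,0,2.16],"hand":0.8},{"offset":[32.3,50.7,-5],"delta_rot":[0,0,2.16],"hand":0.8},{"offset":[32.3,50.7,-5],"delta_rot":[0,0,2.16],"hand":0.8},{"offset":[32.3,50.7,-5],"delta_rot":[0,0,2.16],"hand":0.8},{"offset":[32.3,50.7,-5],"delta_rot":[0,0,2.16],"hand":0.8}], "force": 30}}

```text
t: 2.25
eef_pos: [0.5452, -0.0235, 0.2001]
orientation: [3.141, 0.0, 2.556]
wrist_force: [-0.8, -0.5, 0.5]
width: 0.0679
grasp_force: 0.0
```

Emit:
{"name": "drive_tool", "arguments": {"moves": [{"offset":[0,0.1,-3],"delta_rot":[0,0,0],"hand":0.8},{"offset":[0,0.1,-6],"delta_rot":[0,0,0],"hand":0.8},{"offset":[0,0.1,-8],"delta_rot":[0,0,0],"hand":0.8},{"offset":[0,0.1,-10],"delta_rot":[0,0,0],"hand":0.8},{"offset":[0,0.1,-11.5],"delta_rot":[0,0,0],"hand":0.8},{"offset":[0,0.1,-12.6],"delta_rot":[0,0,0],"hand":0.8},{"offset":[0,0.1,-12.6],"delta_rot":[0,0,0],"hand":0.8},{"offset":[0,0.1,-12.6],"delta_rot":[0,0,0],"hand":0.8}]}}

```text
t: 3.25
eef_pos: [0.5458, -0.0224, 0.0746]
orientation: [3.141, 0.001, 2.557]
wrist_force: [-0.5, 0.4, 0.7]
width: 0.0684
grasp_force: 0.0
```

Emit:
{"name": "drive_tool", "arguments": {"moves": [{"offset":[0,0,0],"delta_rot":[0,0,0],"hand":0.3},{"offset":[0,0,0],"delta_rot":[0,0,0],"hand":0.3},{"offset":[0,0,0],"delta_rot":[0,0,0],"hand":0.3},{"offset":[0,0,0],"delta_rot":[0,0,0],"hand":0.3},{"offset":[0,0,0],"delta_rot":[0,0,0],"hand":0.3},{"offset":[0,0,0],"delta_rot":[0,0,0],"hand":0.3}], "force": 30}}

```text
t: 4.0
eef_pos: [0.5458, -0.0225, 0.0749]
orientation: [3.141, 0.001, 2.557]
wrist_force: [-2.0, -0.8, 6.7]
width: 0.0427
grasp_force: 30.6
```

Emit:
{"name": "drive_tool", "arguments": {"moves": [{"offset":[0,0,0],"delta_rot":[0,0,-0.12],"hand":0.3},{"offset":[0,0,0],"delta_rot":[0,0,-0.24],"hand":0.3},{"offset":[0,0,0],"delta_rot":[0,0,-0.36],"hand":0.3},{"offset":[0,0,0],"delta_rot":[0,0,-0.48],"hand":0.3},{"offset":[0,0,0],"delta_rot":[0,0,-0.6],"hand":0.3},{"offset":[0,0,0],"delta_rot":[0,0,-0.72],"hand":0.3},{"offset":[0,0,0],"delta_rot":[0,0,-0.84],"hand":0.3},{"offset":[0,0,0],"delta_rot":[0,0,-0.96],"hand":0.3},{"offset":[0,0,0],"delta_rot":[0,0,-1.08],"hand":0.3},{"offset":[0,0,0],"delta_rot":[0,0,-1.2],"hand":0.3},{"offset":[0,0,0],"delta_rot":[0,0,-1.32],"hand":0.3},{"offset":[0,0,0],"delta_rot":[0,0,-1.44],"hand":0.3},{"offset":[0,0,0],"delta_rot":[0,0,-1.56],"hand":0.3},{"offset":[0,0,0],"delta_rot":[0,0,-1.68],"hand":0.3},{"offset":[0,0,0],"delta_rot":[0,0,-1.8],"hand":0.3},{"offset":[0,0,0],"delta_rot":[0,0,-1.92],"hand":0.3},{"offset":[0,0,0],"delta_rot":[0,0,-2.04],"hand":0.3},{"offset":[0,0,0],"delta_rot":[0,0,-2.1],"hand":0.3},{"offset":[0,0,0],"delta_rot":[0,0,-2.1],"hand":0.3},{"offset":[0,0,0],"delta_rot":[0,0,-2.1],"hand":0.3}], "force": 30}}

```text
t: 6.5
eef_pos: [0.543, -0.0222, 0.0748]
orientation: [-3.14, 0.003, 0.457]
wrist_force: [-8.6, -0.1, 12.5]
width: 0.0427
grasp_force: 31.2
```

Emit:
{"name": "drive_tool", "arguments": {"moves": [{"offset":[0,0,0],"delta_rot":[0,0,0],"hand":0.8},{"offset":[0,0,0],"delta_rot":[0,0,0],"hand":0.8},{"offset":[0,0,0],"delta_rot":[0,0,0],"hand":0.8},{"offset":[0,0,0],"delta_rot":[0,0,0],"hand":0.8},{"offset":[0,0,2],"delta_rot":[0,0,0],"hand":0.8},{"offset":[0,0,5],"delta_rot":[0,0,0],"hand":0.8},{"offset":[0,0,10],"delta_rot":[0,0,0],"hand":0.8},{"offset":[0,0,14],"delta_rot":[0,0,0],"hand":0.8},{"offset":[0,-5,14],"delta_rot":[0,0,0.1],"hand":0.6},{"offset":[0,-11,14],"delta_rot":[0,0,0.2],"hand":0.6},{"offset":[0,-17,14],"delta_rot":[0,0,0.3],"hand":0.6},{"offset":[0,-22,14],"delta_rot":[0,0,0.4],"hand":0.6},{"offset":[0,-22,14],"delta_rot":[0,0,0.53],"hand":0.6},{"offset":[0,-22,14],"delta_rot":[0,0,0.53],"hand":0.6}]}}

```text
t: 8.25
eef_pos: [0.545, -0.243, 0.2137]
orientation: [-3.141, -0.0, 0.984]
wrist_force: [-0.1, 0.8, -0.0]
width: 0.051
grasp_force: 0.0
```

```bash
python3 - <<'E'
from h import *
d=shot('top');im=d['img']
cv2.imwrite('pics/crop2.png',cv2.resize(im[135:240,265:385,::-1],None,fx=5.6,fy=5.6,interpolation=cv2.INTER_CUBIC))
E
```

```text
(no output)
```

View pics/crop2.png

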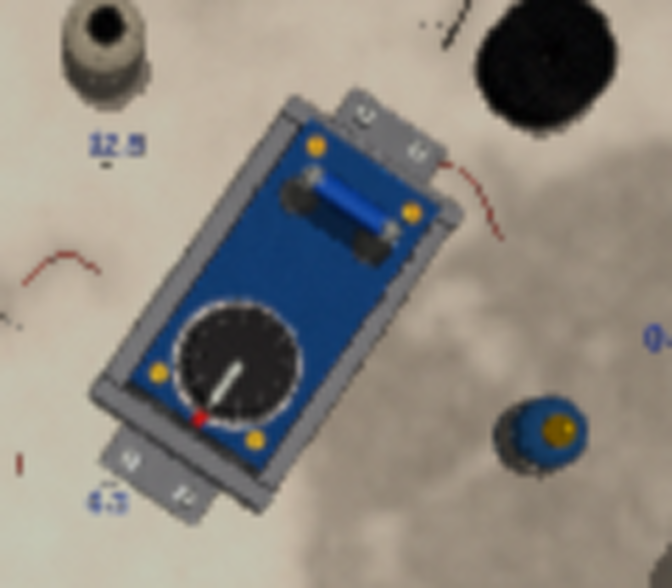

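The crop shows the pointer running from (239,365) to (213,404), straight at the red mark (200,419), so the dial is at about 0. The shackle bar centre is at (354,204). Going for the shackle.

Emit:
{"name": "drive_tool", "arguments": {"moves": [{"offset":[2,6,0],"delta_rot":[0,0,0],"hand":0.6},{"offset":[4,12,0],"delta_rot":[0,0,0],"hand":0.6},{"offset":[6,18,0],"delta_rot":[0,0,0],"hand":0.6},{"offset":[6,18,0],"delta_rot":[0,0,0],"hand":0.6},{"offset":[6,18,0],"delta_rot":[0,0,0],"hand":0.6},{"offset":[6,18,-3],"delta_rot":[0,0,0],"hand":0.6},{"offset":[6,18,-6],"delta_rot":[0,0,0],"hand":0.6},{"offset":[6,18,-8.5],"delta_rot":[0,0,0],"hand":0.6},{"offset":[6,18,-10.5],"delta_rot":[0,0,0],"hand":0.6},{"offset":[6,18,-11.7],"delta_rot":[0,0,0],"hand":0.6},{"offset":[6,18,-11.7],"delta_rot":[0,0,0],"hand":0.6},{"offset":[6,18,-11.7],"delta_rot":[0,0,0],"hand":0.6}]}}

```text
t: 9.8
eef_pos: [0.6058, -0.0629, 0.098]
orientation: [3.14, -0.0, 0.986]
wrist_force: [-0.1, -0.6, 0.7]
width: 0.0514
grasp_force: 0.0
```

Emit:
{"name": "drive_tool", "arguments": {"moves": [{"offset":[0,0,0],"delta_rot":[0,0,0],"hand":0},{"offset":[0,0,0],"delta_rot":[0,0,0],"hand":0},{"offset":[0,0,0],"delta_rot":[0,0,0],"hand":0},{"offset":[0,0,0],"delta_rot":[0,0,0],"hand":0},{"offset":[0,0,0],"delta_rot":[0,0,0],"hand":0},{"offset":[0,0,0],"delta_rot":[0,0,0],"hand":0},{"offset":[0,0,0],"delta_rot":[0,0,0],"hand":0}], "force": 80}}

```text
t: 10.68
eef_pos: [0.6049, -0.0619, 0.0975]
orientation: [-3.141, -0.0, 0.987]
wrist_force: [-3.9, 2.1, 6.0]
width: 0.009
grasp_force: 78.5
```

Emit:
{"name": "drive_tool", "arguments": {"moves": [{"offset":[0,0,0.2],"delta_rot":[0,0,0],"hand":0},{"offset":[0,0,0.4],"delta_rot":[0,0,0],"hand":0},{"offset":[0,0,0.6],"delta_rot":[0,0,0],"hand":0},{"offset":[0,0,0.8],"delta_rot":[0,0,0],"hand":0},{"offset":[0,0,1.0],"delta_rot":[0,0,0],"hand":0},{"offset":[0,0,1.2],"delta_rot":[0,0,0],"hand":0},{"offset":[0,0,1.4],"delta_rot":[0,0,0],"hand":0},{"offset":[0,0,1.6],"delta_rot":[0,0,0],"hand":0},{"offset":[0,0,1.8],"delta_rot":[0,0,0],"hand":0},{"offset":[0,0,2.0],"delta_rot":[0,0,0],"hand":0},{"offset":[0,0,2.0],"delta_rot":[0,0,0],"hand":0},{"offset":[0,0,2.0],"delta_rot":[0,0,0],"hand":0}]}}

```text
t: 12.18
eef_pos: [0.6054, -0.0624, 0.1174]
orientation: [3.141, -0.0, 0.987]
wrist_force: [-1.1, 1.7, 0.4]
width: 0.0086
grasp_force: 78.2
```

Emit:
{"name": "drive_tool", "arguments": {"moves": [{"offset":[0,0,0.1],"delta_rot":[0,0,0],"hand":0},{"offset":[0,0,0.2],"delta_rot":[0,0,0],"hand":0},{"offset":[0,0,0.3],"delta_rot":[0,0,0],"hand":0},{"offset":[0,0,0.35],"delta_rot":[0,0,0],"hand":0},{"offset":[0,0,0.35],"delta_rot":[0,0,0],"hand":0}]}}

```text
t: 12.8
eef_pos: [0.6053, -0.0624, 0.1206]
orientation: [3.141, 0.0, 0.987]
wrist_force: [-0.4, 1.8, -1.6]
width: 0.0085
grasp_force: 78.0
```

```bash
python3 - <<'E'
from h import *
s=shot('scene');im=s['img']
cv2.imwrite('pics/scrop2.png',cv2.resize(im[150:240,255:355,::-1],None,fx=6,fy=6,interpolation=cv2.INTER_CUBIC))
for i in range(4):
    o=manip.observe();print(o['wrist_force'],o['torque'],o['eef_pos']);optics.get_image('top')
E
```

```text
[-0.50957555  1.88974438 -1.54608438] [ 0.24725264  0.16215852 -0.00630019] [ 0.60527615 -0.06237349  0.12060417]
[-1.19255041  1.6552216  -1.10896474] [0.20482571 0.14314011 0.00328464] [ 0.60529307 -0.06238525  0.1205944 ]
[ 0.00710243  1.44867105 -1.62949465] [ 0.25301445  0.09266192 -0.01025278] [ 0.60524866 -0.06234484  0.12056912]
[-0.35337734  1.12243959 -0.82906939] [ 0.30779936  0.15284491 -0.02543123] [ 0.60525553 -0.06238718  0.12058518]
```

View pics/scrop2.png

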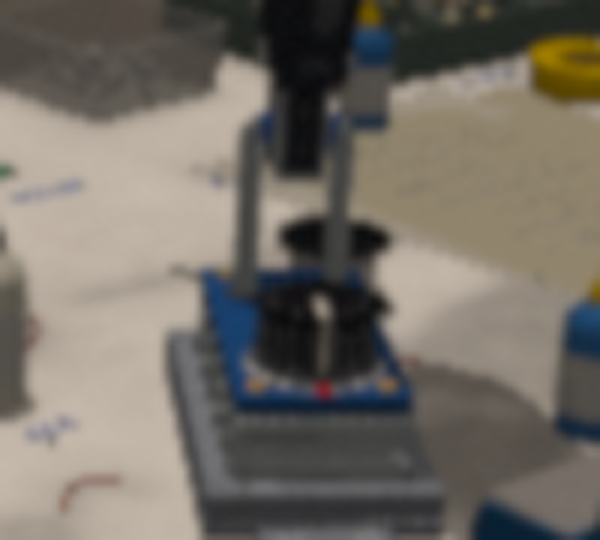

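The shackle bar has risen from crop row 185 to about 127. The lock still sits in the holder and the pointer is at the red mark (323,388). Easing to the stop, then lifting.

Emit:
{"name": "drive_tool", "arguments": {"moves": [{"offset":[0,0,0.05],"delta_rot":[0,0,0],"hand":0},{"offset":[0,0,0.1],"delta_rot":[0,0,0],"hand":0},{"offset":[0,0,0.15],"delta_rot":[0,0,0],"hand":0},{"offset":[0,0,0.2],"delta_rot":[0,0,0],"hand":0},{"offset":[0,0,0.2],"delta_rot":[0,0,0],"hand":0},{"offset":[0,0,0.2],"delta_rot":[0,0,0],"hand":0}], "force": 90}}

```text
t: 13.8
eef_pos: [0.6051, -0.0624, 0.1222]
orientation: [-3.141, 0.0, 0.987]
wrist_force: [-0.5, 0.1, -5.9]
width: 0.0084
grasp_force: 89.2
```

Emit:
{"name": "drive_tool", "arguments": {"moves": [{"offset":[0,0,0.2],"delta_rot":[0,0,0],"hand":0},{"offset":[0,0,0.5],"delta_rot":[0,0,0],"hand":0},{"offset":[0,0,0.9],"delta_rot":[0,0,0],"hand":0},{"offset":[0,0,1.3],"delta_rot":[0,0,0],"hand":0},{"offset":[0,0,1.8],"delta_rot":[0,0,0],"hand":0},{"offset":[0,0,2.5],"delta_rot":[0,0,0],"hand":0},{"offset":[0,0,3.3],"delta_rot":[0,0,0],"hand":0},{"offset":[0,0,4.2],"delta_rot":[0,0,0],"hand":0},{"offset":[0,0,5.2],"delta_rot":[0,0,0],"hand":0},{"offset":[0,0,6.2],"delta_rot":[0,0,0],"hand":0},{"offset":[0,0,7.2],"delta_rot":[0,0,0],"hand":0},{"offset":[0,0,8.2],"delta_rot":[0,0,0],"hand":0},{"offset":[0,0,9.2],"delta_rot":[0,0,0],"hand":0},{"offset":[0,0,10.2],"delta_rot":[0,0,0],"hand":0},{"offset":[0,0,11.1],"delta_rot":[0,0,0],"hand":0},{"offset":[0,0,11.7],"delta_rot":[0,0,0],"hand":0},{"offset":[0,0,12],"delta_rot":[0,0,0],"hand":0},{"offset":[0,0,12],"delta_rot":[0,0,0],"hand":0},{"offset":[0,0,12],"delta_rot":[0,0,0],"hand":0},{"offset":[0,0,12],"delta_rot":[0,0,0],"hand":0}]}}

```text
t: 16.3
eef_pos: [0.605, -0.0623, 0.2422]
orientation: [-3.141, 0.0, 0.987]
wrist_force: [-0.2, 0.4, -5.5]
width: 0.0081
grasp_force: 89.2
```

```bash
python3 - <<'E'
from h import *
s=shot('scene','scene3.png')
for i in range(4):
    o=manip.observe();print(o['wrist_force'],o['torque'],o['eef_pos'],abs(o['joint_velocities']).max());optics.get_image('top')
E
```

```text
[-0.76196412  0.79944793 -4.70075344] [-0.05637844 -0.00958704  0.03709157] [ 0.60505653 -0.06232641  0.24221836] 0.0030837750393527762
[-5.03403415e-02 -4.05619992e-03 -5.31775049e+00] [-0.04711983 -0.01664889  0.00718186] [ 0.60507906 -0.0623099   0.2422654 ] 0.002448685929868374
[-0.7847741   0.28422183 -4.98316139] [-0.00935574 -0.01875548  0.03260031] [ 0.60513735 -0.0623191   0.2423277 ] 0.00358736103913028
[-0.11781181 -0.09050754 -5.46789027] [-0.05042259  0.0156934   0.02982328] [ 0.60515242 -0.06233319  0.24238285] 0.0014405589710850032
```

View pics/scene3.png

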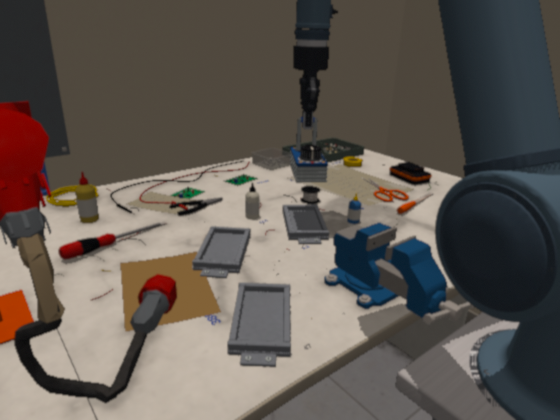

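Scene view: the lock hangs at (310,165) above the empty holder at (304,222), and the bottles and spool are in place. One close check that it is level and the shackle is at its stop.

```bash
python3 - <<'E'
from h import *
s=shot('scene');im=s['img']
cv2.imwrite('pics/scrop3.png',cv2.resize(im[100:195,260:360,::-1],None,fx=6,fy=6,interpolation=cv2.INTER_CUBIC))
yaw=-.585;R=np.array([[np.cos(yaw),-np.sin(yaw)],[np.sin(yaw),np.cos(yaw)]]);c=np.array([.605,-.0623])-.036*R[:,0]
for z in(.128,.172):
  for a,b in((-66,33),(-66,-33),(66,33),(66,-33)):
    print(z,a,b,((proj(s,[*(c+R@[a/1e3,b/1e3]),z])-[260,100])*6).round())
print(manip.observe()['width'])
E
```

```text
0.128 -66 33 [212. 499.]
0.128 -66 -33 [398. 499.]
0.128 66 33 [175. 386.]
0.128 66 -33 [338. 386.]
0.172 -66 33 [218. 379.]
0.172 -66 -33 [407. 380.]
0.172 66 33 [179. 278.]
0.172 66 -33 [345. 279.]
0.008417790722144493
```

View pics/scrop3.png

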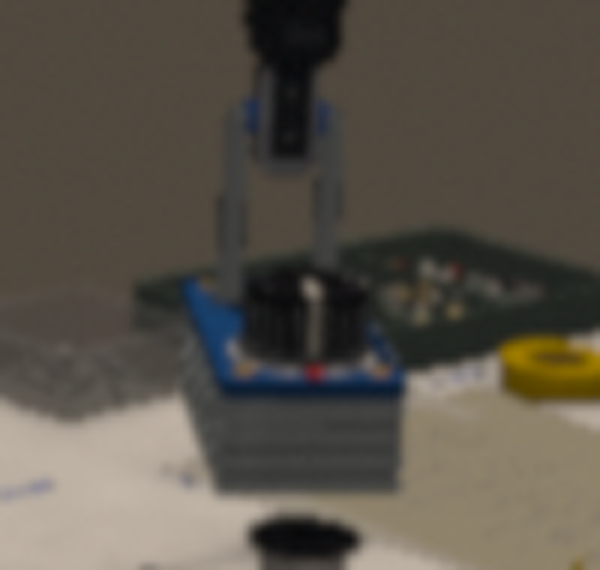

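The lock hangs level: its bottom corners at (218,492) and (398,490) match the level prediction at z = 0.128 within 2 raw pixels. The pointer is at the mark and the shackle is extended.

```bash
python3 -c "
from cell import manip
print(manip.sign_off())"
```

```text
the job is handed in; nothing more can be done
None
```

Job handed in: I turned the dial to the red index, pulled the shackle up to its stop in the holder, and am holding the opened lock level and still by its shackle, underside about 12.8 cm above the bench, with the bottles and spool undisturbed.

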